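# Gather the bangles from the hook on the bangle bar

### The job

Take the wooden-handled bar out of the bangle stand, run it through both bangles while they hang on their hook and lift them off together on the bar, tipping its tip up so that they run down to its collar. Then lay the bar back in the stand's two notches as it was, with both bangles hanging between the uprights, and let go. Do not touch the glass shelf above the hooks, do not drop a bangle, and leave the other things on the dresser where they are.

Things in the scene. Friction and masses are not known exactly. Their poses are not given: they have to be found in the camera images.
- bar: the bangle bar, level in its stand, 202 mm, 80 g: polished steel rod 10 mm thick, steel collar 44 mm across and 4 mm thick, wooden handle 16 (y) x 18 (z) mm. Origin: middle of the collar, on the axis; x along the rod to its tip at +110 mm; handle x = -92 to -36 mm, bare rod from there to the collar. Tipped over 20 degrees or so, bangles slide down the rod by themselves to the collar
- bar_tip (a point): the free end of the bar's rod, on its axis, 110 mm from the collar
- bar_grip (a point): middle of the wooden handle, on the bar's axis, 64 mm behind the collar
- stand: bangle stand, heavy and fixed: marble base (x -36 to 104, y -45 to 45, 14 mm high), two steel posts 10 mm (x) by 22 mm (y) at x = -19 mm (carries the bare rod behind the collar) and x = +80 mm, each with an open V notch on top, arms to 14 mm either side and 117 mm up. Origin on the dresser below the collar's place; x along the laid bar to its tip, z up
- stand_seat (a point): where the middle of the collar lies when the bar is in the notches: 110 mm above the stand's origin; the bar may lie up to about 10 mm to and fro along x
- rack: fixed steel rack on the dresser's back edge. Origin: front face of the rail, at the root and top of the middle hook's prong; x away from the robot, z up. Rail: flat strip, y -145 to 145, z -20 to 20 mm. Hooks at y = -90, 0, 90 mm, both bangles on the middle one: level prong 6 mm thick (z -6 to 0) to x = -50 mm, then turned up, with a root boss 12 mm thick, 8 mm long. Uprights at y = -125, 125 mm carry the shelf
- hook_end (a point): top of the middle hook's turned-up end (6 mm thick wire): 56 mm out from the rail (its outside at 59 mm), 9 mm above the prong's top. A bangle must rise over this to come off, and can rise 56 mm at most before its lower rim meets the prong from below
- shelf: clear glass shelf on the rack, same origin and axes as the rack: x -166 to 4, y -145 to 145, underside 100 mm above the origin, 8 mm thick, on two bracket arms at y = -125, 125 mm (10 mm wide, 14 mm deep below it, x -136 to 4). The glass must not be touched
- bangle_slim: plastic bangle, 74 mm outside, 62 mm hole, 9 mm wide, about 16 g; origin in the middle of the hole, x along the hole's axis. Hangs on the middle hook, plane facing the robot
- bangle_wide: plastic bangle, 74 mm outside, 62 mm hole, 13 mm wide, about 22 g; origin in the middle of the hole, x along the hole's axis. Hangs on the middle hook too, in front of or behind the slim one
- vase: bystander: matte white ceramic vase, 92 mm at its widest, 170 mm high, origin under its foot; stands on the side of the dresser where the stand is not
- hairbrush: bystander: bamboo hairbrush 225 by 62 by 28 mm, lying bristles down, origin under its middle, x towards the head
- pebble: bystander: glass pebble paperweight, 66 mm across, 28 mm high, origin underneath
- glasses_case: bystander: closed red sunglasses case 66 by 160 by 45 mm, lying under the rail and the bangles, origin under its middle, long side along y
- cream_jar: bystander: white cream jar, 58 mm across, 44 mm high, origin underneath
- nail_varnish: bystander: small bottle 28 mm across, 72 mm high, origin underneath
Mind the look-alikes: they are no part of the job. What is shaped like the bar but yellow is not meant.

How it is judged:
By the outcome, as a careful person would: the job done as asked, in the order asked, and still so for the second after the job is handed in, with the robot touching nothing.
It also fails if it takes over 61 s, if anything falls off the work surface, if the arm or the gripper's body presses on something with over 40 N, if the wrist force passes 120 N, or if a joint passes its speed limit or range.

### The arm

A 6-joint arm with a two-finger parallel gripper is mounted at the origin on the work surface. World frame = base frame: x ahead of the robot, y to its left, z up, the work surface at z = 0. Lengths are in mm, angles in rad, forces in N, time in s.
With the tool pointing down it reaches from about 400 to 925 mm from the base axis. Payload 12.5 kg.
Tool frame: the origin (TCP) lies where the fingers leave the gripper's body, on its centre line; the fingertips stand 78 mm ahead of it and the grasp point (between the pads) lies 59 mm ahead of it (env.nose_length is the distance from the TCP to the fingertips, in mm); z points along the fingers, y is the line along which they close (so a half turn about z gives the same grasp; the last joint's range is limited). The gripper opens to 95 mm and grips with 3 to 60 N. Pads are 20 mm wide; open, the fingers measure 119 mm over their backs; the gripper's body (75 mm by 180 mm) begins 59 mm behind the grasp point.
Start: joints at [-1.322, 0.491, 1.559, -0, 1.092, -0.106], TCP at [217.148, -586.075, 292.261] pointing down, gripper open.
Joint ranges: [-3.1, 3.1], [-0.84, 2.19], [0.05, 2.79], [-1.13, 4.28], [0.06, 2.93], [-2.69, 2.69]. Speed limits (rad/s): [2.22, 2.22, 2.79, 3.14, 3.14, 3.14].

### API

Orientations are given as [roll, pitch, yaw] about the fixed x, y, z axes, in that order (R = Rz(yaw) Ry(pitch) Rx(roll)).
In Python, from cell import env gives the robot as it stands. The module is installed in compiled form; this text tells all that it offers.
- The arm moves only by the tool send_rows, never from a script. Its argument "series" is text: rows parted by semicolons, each of 6 numbers parted by spaces: the shift along the tool's x, y, z as a fraction of full scale, then the turn, a rotation vector about the tool's x, y, z as a fraction of full scale. A call has 1 to 5 rows; each row shifts and turns the commanded pose from where the row before left it, along the tool's axes as they then stand; what a row does not reach is not made up. Full scale, the value 1, is 60 mm for a shift and 10 degrees for a turn. A row lasts 1/8 s, in which the tool goes at most 62.5 mm and 10.7 degrees, less where a joint would pass 70% of its speed; a pose out of reach is approached as far as the arm can. A call with a number of a shift or a turn outside -1 to 1 is refused whole. A call with a gripper value outside its range is refused whole. "fingers" is the opening, from 0 (shut) to 1 (fully open), set as the call begins (left out, the last holds). The fingers move at their own pace and stop on an object; the grip force is fixed at half the most. Time passes only in rows, so rows that do not move let the fingers close. It gives the time, the measured TCP pose, the force, the opening and the grip force at its end, in the units of the state.
- env.state(): the state, without advancing time (a new reading comes with each control period).
- env.read_camera(name): name is "side" or "top" or "wrist"; returns a dict with "color" (400x640x3 uint8, red, green, blue), "z_map" (400x640 float32, mm along the optical axis (not along the pixel's ray), 0 where there is no reading), "fovy" (degrees; the focal length in pixels is half the picture's height over the tangent of half this angle, whatever the lens; pixels are square), "cx", "cy" (the principal point, pixels), "R" (3x3) and "t" (3): a world point X has camera coordinates R X + t. Camera axes: x right, y down, z forward; pixel columns grow to the right and rows downward; lengths in mm; the calibration is good to about 2 mm. The wrist camera is an equidistant fisheye: a pixel r from the principal point sees the ray r / f radians off the axis. A picture is of the moment at which its call begins.
- env.job_done(): hands the job in; it is judged then, once.
The state is a dict: "t": time; "joints": joint angles; "qvel": joint speeds; "tau": joint torques, N m; "eef_pos": TCP position; "tcp_rot": TCP orientation; "ft_force": force on the tool from outside, world axes, zero at the start; "moment": the same for the moment, N m; "opening": opening from 0.0 (shut) to 1.0 (fully open); "grip_force": force on a finger pad.
Only numpy, scipy, OpenCV 4.12 (cv2) and the standard library are available. Lean on these libraries where they do the work, as an engineer would, in place of code of your own. Each camera call takes 0.05 s, during which the arm holds its last target. There are 200 camera calls.

## Working session

There is one attempt and no reset: what is moved stays moved. The work goes in short steps, Python scripts to look and compute and a tool call to move; the robot and the scene stay as the last step left them, time stands still between calls to the robot, and variables do not carry over. Pictures are saved under pics/ and viewed, at most 10 in all, crops included, and the job is handed in when it is done.

Besides the shell and the picture viewer there is one more tool, called as a command line: name --argument value ..., lists and objects as JSON in quotes. send_rows: Moves the arm, as the interface text tells. Shift numbers are shares of 60 mm and turn numbers shares of 10 degrees, none past 1 either way. Its arguments: {"type":"object","properties":{"series":{"type":"string"},"fingers":{"type":"number"}},"required":["series"]}

```bash
mkdir -p pics; cat > h.py <<'E'
import numpy as np, cv2, pickle
from scipy.spatial.transform import Rotation as Ro
from cell import env
def grab(names=("side","top","wrist")):
    d={n:env.read_camera(n) for n in names}
    pickle.dump(d,open("last.pkl","wb")); return d
def f(c): return c["color"].shape[0]/2/np.tan(np.radians(c["fovy"])/2)
def pts(c):
    "world points of every pixel (pinhole)"
    z=c["z_map"]; v,u=np.indices(z.shape)
    P=np.stack([(u-c["cx"])/f(c)*z,(v-c["cy"])/f(c)*z,z],-1)
    return (P-c["t"])@c["R"]
def save(n,im,s=1): cv2.imwrite(f"pics/{n}.png",cv2.cvtColor(cv2.resize(im,None,fx=s,fy=s),cv2.COLOR_RGB2BGR))
E
python3 - <<'E'
from h import *
d=grab()
for n,c in d.items():
    print(n,c["fovy"],c["cx"],c["cy"],np.round(c["R"],3).tolist(),np.round(c["t"],1), "cam at",np.round(-c["R"].T@c["t"]))
save("a",np.vstack([d["side"]["color"],d["top"]["color"]]),0.75)
s=env.state(); print(s)
E
```

```text
side 48.22991170961477 316.00135512353995 196.72776586474967 [[0.097, 0.995, -0.008], [0.734, -0.077, -0.675], [-0.672, 0.06, -0.738]] [ -75.  -212.4 1658.1] cam at [1278.  -41. 1079.]
top 43.872955454735525 318.3831940003466 204.281849618835 [[0.004, -1.0, 0.004], [-0.995, -0.004, -0.1], [0.1, -0.004, -0.995]] [  22.8  502.4 1516.7] cam at [ 348.   31. 1559.]
wrist 65.70646984690485 321.41684740497084 203.91234167880305 [[0.347, -0.938, -0.002], [-0.898, -0.334, 0.285], [-0.268, -0.097, -0.958]] [-622.8  -32.5  393.4] cam at [ 293. -557.  385.]
{'t': 0.15, 'joints': array([-1.32163298e+00,  4.91417212e-01,  1.55931652e+00,  1.79860005e-05,
        1.09170395e+00, -1.05618762e-01]), 'qvel': array([-0.00135201, -0.00230195, -0.00029068, -0.00120526,  0.00013312,
       -0.00084387]), 'tau': array([ 1.39233289e-03, -6.12895560e+01, -2.58276647e+01,  6.92605949e-02,
        4.73495980e-02, -7.86013379e-05]), 'eef_pos': array([ 217.10076177, -585.95846431,  291.79594033]), 'tcp_rot': array([-3.14075402e+00, -1.04950101e-04,  3.54773765e-01]), 'ft_force': array([0.58738035, 0.54300739, 0.38243172]), 'moment': array([-0.01967942,  0.02575354,  0.00458661]), 'grip_force': 0.0, 'opening': 1.003075640964679}
```

View pics/a.png

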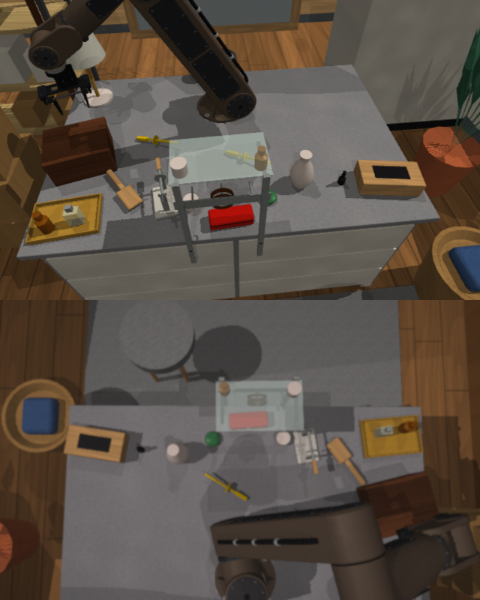

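The side view (upper half) shows the rack with the glass shelf at about (220,160), the bangles at (222,197) and the red case at (230,217). The stand is near (165,195). Two yellow look-alikes lie at (155,140) and (240,157). In the top view the stand is near (307,447) and a yellow bar at (226,487). Next I enlarge the stand and the rack.

```bash
python3 - <<'E'
from h import *
d=pickle.load(open("last.pkl","rb"))
a=cv2.resize(d["side"]["color"][165:345,185:375],(760,720))[:, :]
b=cv2.resize(d["top"]["color"][95:255,270:500],None,fx=3.4,fy=3.4)
save("b",a,0.8); save("c",b)
E
```

```text
(no output)
```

View pics/b.png

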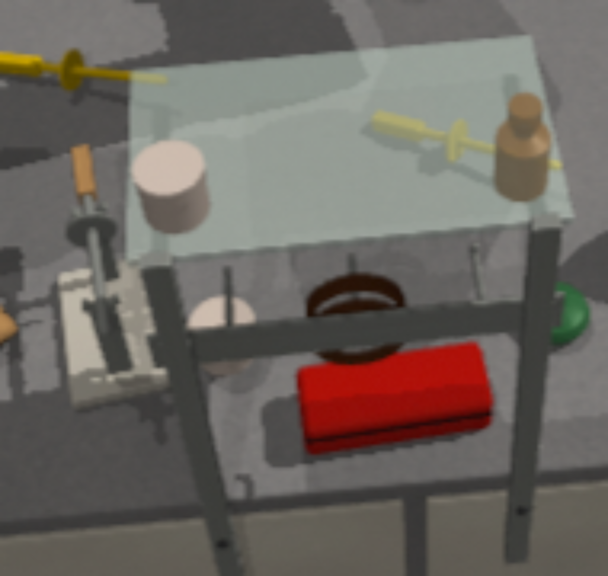

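View pics/c.png

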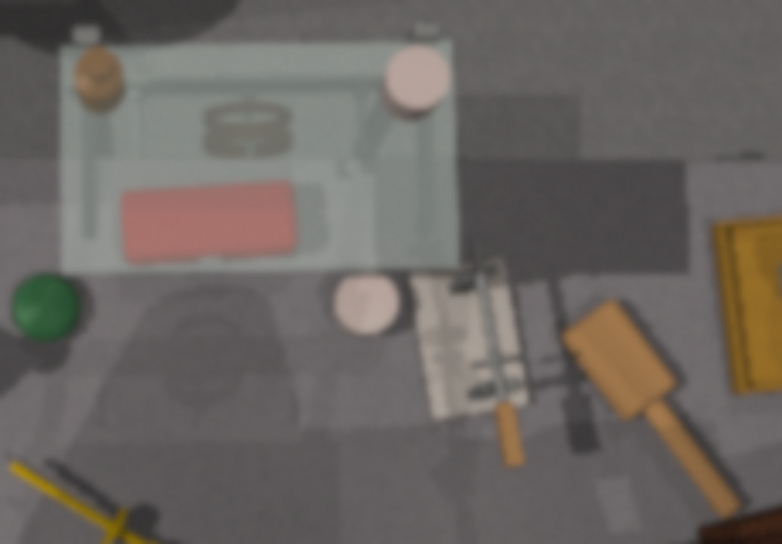

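The wooden-handled bar lies in the stand, handle towards the robot. In the top crop the handle is at (510,435), i.e. full-frame (420,223), and the rod runs up to (483,270). The two yellow ones, (65,515) in the same crop and the one on the far left of the side view, are the look-alikes, so the wood and steel one is meant. The dark bangles hang at (355,315) in the side crop, above the red case at (395,395).

Next I measure the stand, bar and rack.

```bash
python3 - <<'E'
from h import *
d=pickle.load(open("last.pkl","rb"))
for n in("top","side"):
    c=d[n]; P=pts(c); I=c["color"].astype(int)
    hsv=cv2.cvtColor(c["color"],cv2.COLOR_RGB2HSV)
    # glass seen by depth?
    m=(P[...,2]>60)&(P[...,0]>500)&(P[...,0]<900)&(P[...,1]>-400)&(P[...,1]<150)&(c["z_map"]>0)
    print(n,"high pts",m.sum())
    def st(name,m):
        q=P[m]; 
        if len(q): print(name,len(q),"min",np.percentile(q,2,0).round(),"med",np.median(q,0).round(1),"max",np.percentile(q,98,0).round())
    v,u=np.indices(I.shape[:2])
    if n=="top": box=(u>405)&(u<428)&(v>208)&(v<236)
    else: box=(u>203)&(u<222)&(v>207)&(v<232)
    wood=box&(hsv[...,0]>8)&(hsv[...,0]<25)&(hsv[...,1]>90); st("handle",wood)
    q=np.argwhere(wood); print(" px",q.mean(0)[::-1])
    red=(I[...,0]>120)&(I[...,1]<60)&(I[...,2]<60)&(abs(u-300)<60)
    if n=="top": red=(hsv[...,0]>170)|(hsv[...,0]<6); red&=(hsv[...,1]>70)&(u>300)&(u<362)&(v>140)&(v<180)
    st("red",red)
    if n=="side":
        gr=(u>245)&(u<350)&(v>258)&(v<280)&(hsv[...,1]<60)&(P[...,2]>100); st("rail",gr)
        br=(u>275)&(u<315)&(v>248)&(v<282)&(hsv[...,2]<70)&(hsv[...,1]>80); st("bangles",br)
        print(np.c_[P[255,270:330:3].round(0)])
    else:
        st("glassregion", (u>295)&(u<385)&(v>110)&(v<170))
        w=(u>394)&(u<420)&(v>178)&(v<216)&(P[...,2]>8)&(P[...,2]<25); st("marble",w)
        r=(u>405)&(u<425)&(v>172)&(v<216)&(P[...,2]>95); st("rod",r)
E
```

```text
top high pts 8093
handle 102 min [ 416. -279.  111.] med [ 439.8 -268.   119.2] max [ 465. -259.  124.]
 px [419.34313725 222.52941176]
red 935 min [556. -62. 339.] med [581.   -2.6 344.3] max [606.  55. 349.]
glassregion 5251 min [ 559. -133.  339.] med [631.2 -27.3 344.3] max [703.  78. 391.]
marble 687 min [ 471. -290.    9.] med [ 530.5 -245.6   14.7] max [ 582. -216.   22.]
rod 235 min [ 462. -275.  104.] med [ 512.9 -255.5  114.7] max [ 587. -232.  137.]
side high pts 11483
handle 93 min [ 343. -301.   -1.] med [ 449.2 -264.3  117.6] max [ 476. -254.  121.]
 px [210.72043011 217.88172043]
red 1175 min [618. -83.  39.] med [651.6  -8.9  43.9] max [681.  65.  48.]
rail 1202 min [ 701. -146.  213.] med [719.7 -36.5 236.9] max [728.  80. 257.]
bangles 295 min [675. -69. 171.] med [686.5 -37.4 233.3] max [705.  -6. 243.]
[[ 1.278e+03 -4.100e+01  1.079e+03]
 [ 5.110e+02 -1.010e+02 -0.000e+00]
 [ 5.130e+02 -9.200e+01  1.000e+00]
 [ 5.130e+02 -8.400e+01 -0.000e+00]
 [ 5.160e+02 -7.500e+01  2.000e+00]
 [ 6.780e+02 -6.100e+01  2.310e+02]
 [ 6.830e+02 -5.400e+01  2.370e+02]
 [ 6.840e+02 -4.700e+01  2.380e+02]
 [ 6.850e+02 -4.000e+01  2.380e+02]
 [ 6.870e+02 -3.300e+01  2.390e+02]
 [ 6.850e+02 -2.700e+01  2.360e+02]
 [ 6.860e+02 -2.000e+01  2.360e+02]
 [ 6.830e+02 -1.300e+01  2.300e+02]
 [ 6.780e+02 -6.000e+00  2.220e+02]
 [ 5.200e+02  1.300e+01 -5.000e+00]
 [ 5.260e+02  2.100e+01  3.000e+00]
 [ 5.220e+02  3.000e+01 -4.000e+00]
 [ 5.260e+02  3.900e+01 -0.000e+00]
 [ 5.270e+02  4.700e+01  1.000e+00]
 [ 5.260e+02  5.600e+01 -2.000e+00]]
```

```bash
python3 - <<'E'
from h import *
d=pickle.load(open("last.pkl","rb"))
c=d["top"]; P=pts(c); v,u=np.indices(P.shape[:2])
# obstacles on the way: highest in area
m=(P[...,0]>250)&(P[...,0]<500)&(P[...,1]>-600)&(P[...,1]<-150)&(v>200)&(P[...,2]>30)&(P[...,2]<200)
q=P[m]
for y in range(-600,-150,50):
    k=q[(q[:,1]>=y)&(q[:,1]<y+50)]
    if len(k): print(y,"zmax",k[:,2].max().round(),"x",k[:,0].min().round(),k[:,0].max().round())
# glass outline
g=((P[...,2]>338)&(P[...,2]<351)&(P[...,0]>500)&(P[...,0]<760)&(abs(P[...,1]+30)<200))
n,l,s,_=cv2.connectedComponentsWithStats(g.astype(np.uint8)); k=1+s[1:,4].argmax()
r=cv2.minAreaRect(P[l==k][:,:2].astype(np.float32)); print("glass",r, np.median(P[l==k][:,2])); print(cv2.boxPoints(r).round(0))
# bar
for n in("top","side"):
    c=d[n];P=pts(c);v,u=np.indices(P.shape[:2])
    m=(P[...,2]>95)&(P[...,2]<127)&(P[...,0]>405)&(P[...,0]<620)&(abs(P[...,1]+255)<45)&(((v>170)&(u>395)) if n=="top" else ((u>195)&(u<240)))
    q=P[m]
    for i in range(3):
        a=np.polyfit(q[:,0],q[:,1],1); e=q[:,1]-np.polyval(a,q[:,0]); q=q[abs(e)<(20,8,6)[i]]
    print(n,len(q),"yaw",np.arctan(a[0]),"y@440,540",np.polyval(a,[440,540]).round(1),"x",q[:,0].min().round(),q[:,0].max().round())
    for x in range(400,620,15):
        k=P[m]; k=k[(k[:,0]>=x)&(k[:,0]<x+15)]
        if len(k): print(x,len(k),k.min(0).round(),k.max(0).round(),np.median(k,0).round())
# rail from side
c=d["side"];P=pts(c);v,u=np.indices(P.shape[:2])
q=P[(u>235)&(u<365)&(v>240)&(v<300)&(P[...,0]>695)&(P[...,2]>205)&(P[...,2]<262)]
for y in range(-160,120,20):
    k=q[abs(q[:,1]-y)<10]
    if len(k): t=k[k[:,2]>252]; print(y,"top strip x",t[:,0].min().round() if len(t) else 0,t[:,0].max().round() if len(t) else 0,"z",k[:,2].max().round(),k[:,2].min().round(), "xmax",k[:,0].max().round())
E
```

```text
-600 zmax 143.0 x 251.0 496.0
-550 zmax 142.0 x 251.0 388.0
-500 zmax 143.0 x 252.0 436.0
-450 zmax 38.0 x 418.0 498.0
-400 zmax 37.0 x 464.0 498.0
-300 zmax 127.0 x 413.0 498.0
-250 zmax 119.0 x 478.0 486.0
glass ((635.0528564453125, -42.23069763183594), (182.8931884765625, 290.24365234375), 0.8200894594192505) 344.16411836743174
[[ 542.  102.]
 [ 546. -189.]
 [ 729. -186.]
 [ 724.  104.]]
top 238 yaw 0.1457747396543459 y@440,540 [-268.  -253.3] x 413.0 593.0
400 3 [ 413. -270.  109.] [ 414. -266.  118.] [ 413. -267.  117.]
415 31 [ 416. -279.  102.] [ 429. -264.  123.] [ 422. -270.  119.]
430 33 [ 430. -279.  108.] [ 445. -260.  127.] [ 437. -269.  119.]
445 37 [ 445. -277.  108.] [ 460. -259.  124.] [ 452. -267.  119.]
460 25 [ 461. -273.  100.] [ 475. -257.  125.] [ 466. -265.  116.]
475 45 [ 475. -278.   97.] [ 490. -248.  123.] [ 484. -263.  115.]
490 25 [ 492. -268.  113.] [ 504. -239.  127.] [ 501. -258.  118.]
505 18 [ 505. -278.  102.] [ 519. -253.  125.] [ 513. -258.  114.]
520 17 [ 522. -261.  109.] [ 534. -250.  117.] [ 528. -255.  114.]
535 17 [ 536. -259.  110.] [ 548.
[... 1285 characters left out ...]
6.0 xmax 737.0
-140 top strip x 717.0 724.0 z 259.0 213.0 xmax 734.0
-120 top strip x 717.0 722.0 z 258.0 215.0 xmax 723.0
-100 top strip x 717.0 723.0 z 258.0 214.0 xmax 723.0
-80 top strip x 717.0 722.0 z 257.0 215.0 xmax 723.0
-60 top strip x 717.0 721.0 z 257.0 214.0 xmax 723.0
-40 top strip x 717.0 721.0 z 257.0 216.0 xmax 721.0
-20 top strip x 716.0 720.0 z 259.0 216.0 xmax 721.0
0 top strip x 716.0 720.0 z 257.0 214.0 xmax 722.0
20 top strip x 715.0 721.0 z 258.0 213.0 xmax 722.0
40 top strip x 715.0 721.0 z 258.0 216.0 xmax 721.0
60 top strip x 714.0 720.0 z 257.0 216.0 xmax 721.0
80 top strip x 714.0 731.0 z 262.0 205.0 xmax 732.0
100 top strip x 715.0 731.0 z 262.0 207.0 xmax 732.0
```

send_rows --series "0.5 0 -1 0 0 0; 1 -0.3 -0.5 0 1 0;1 -0.5 0 0 1 0" --fingers 1

```text
t: 0.52
eef_pos: [331.8, -496.5, 386.7]
tcp_rot: [3.139, -0.355, 0.356]
ft_force: [0.2, 0.3, -1.1]
opening: 0.997
grip_force: 0.0
```

```bash
cat > log.py <<'E'
from cell import env; import json
s=env.state()
open("log.txt","a").write(json.dumps([list(map(float,s[k])) for k in("joints","eef_pos","tcp_rot")])+"\n")
print(s["t"],s["joints"].round(3),s["eef_pos"].round(1),s["tcp_rot"].round(4),s["ft_force"].round(1),s["opening"].round(3),round(float(s["grip_force"]),1))
E
python3 log.py
```

```text
Traceback (most recent call last):
  File "log.py", line 4, in <module>
    print(s["t"],s["joints"].round(3),s["eef_pos"].round(1),s["tcp_rot"].round(4),s["ft_force"].round(1),s["opening"].round(3),round(float(s["grip_force"]),1))
                                                                                                         ^^^^^^^^^^^^^^^^^^
AttributeError: 'float' object has no attribute 'round'
```

```bash
sed -i 's/s\["opening"\].round(3)/round(float(s["opening"]),3)/' log.py; cat > go.py <<'E'
"python3 go.py x y z alpha_deg yaw [n]: rows (tool axes, fractions) from the present pose to a TCP pose with tool pitched alpha forward of down"
import sys
from h import *
def target(al,yaw): return Ro.from_euler("z",yaw)*Ro.from_euler("x",np.pi)*Ro.from_euler("y",np.radians(al))
if __name__=="__main__":
    x,y,z,al,yaw=map(float,sys.argv[1:6]); s=env.state()
    R0=Ro.from_euler("xyz",s["tcp_rot"]); d=R0.inv().apply(np.array([x,y,z])-s["eef_pos"])
    w=np.degrees((R0.inv()*target(al,yaw)).as_rotvec())
    print("tool shift",(d/60).round(3),"turn",(w/10).round(3), "min rows",max(np.linalg.norm(d)/60,np.linalg.norm(w)/10).round(2))
    n=float(sys.argv[6]) if len(sys.argv)>6 else np.ceil(max(np.linalg.norm(d)/55,np.linalg.norm(w)/9))
    # straight path with steady turn: shift per row is expressed in the turning tool frame
    dw=np.radians(w)
    dp=np.array([x,y,z])-s["eef_pos"]
    for i in range(int(n)):
        Ri=R0*Ro.from_rotvec(np.radians(w)*i/n)
        print(" ".join("%.3f"%k for k in np.r_[Ri.inv().apply(dp/n)/60,w/10/n]))
E
python3 log.py; python3 go.py 334 -282 260 45 0.148
```

```text
0.525 [-1.207  0.361  1.547  0.375  1.249 -0.114] [ 331.8 -496.5  386.7] [ 3.1386 -0.3548  0.3557] [ 0.2  0.3 -1.1] 0.997 0.0
tool shift [ 0.467 -3.345  2.414] turn [-0.631  2.457  1.013] min rows 4.15
0.093 -0.669 0.483 -0.126 0.491 0.203
0.028 -0.682 0.473 -0.126 0.491 0.203
-0.036 -0.692 0.458 -0.126 0.491 0.203
-0.099 -0.699 0.437 -0.126 0.491 0.203
-0.160 -0.704 0.410 -0.126 0.491 0.203
```

send_rows --series "0.09 -0.67 0.48 -0.13 0.49 0.2; 0.03 -0.68 0.47 -0.13 0.49 0.2; -0.04 -0.69 0.46 -0.13 0.49 0.2; -0.1 -0.7 0.44 -0.12 0.49 0.2; -0.16 -0.7 0.41 -0.12 0.49 0.2"

```text
t: 1.15
eef_pos: [331.0, -281.8, 257.4]
tcp_rot: [3.14, -0.78, 0.149]
ft_force: [0.2, -0.5, -0.1]
opening: 0.999
grip_force: 0.0
```

send_rows --series "0 0 0 0 0 0"

```text
t: 1.27
eef_pos: [330.6, -280.2, 256.4]
tcp_rot: [-3.134, -0.778, 0.145]
ft_force: [0.1, -0.3, -0.5]
opening: 1.0
grip_force: 0.0
```

```bash
python3 log.py; python3 - <<'E'
from h import *
d=grab(("wrist",)); save("w1",d["wrist"]["color"])
E
```

```text
1.275 [-1.179  0.279  2.275  1.209  0.818 -0.733] [ 330.6 -280.2  256.4] [-3.1342 -0.7778  0.1454] [ 0.1 -0.3 -0.5] 1.0 0.0
```

View pics/w1.png

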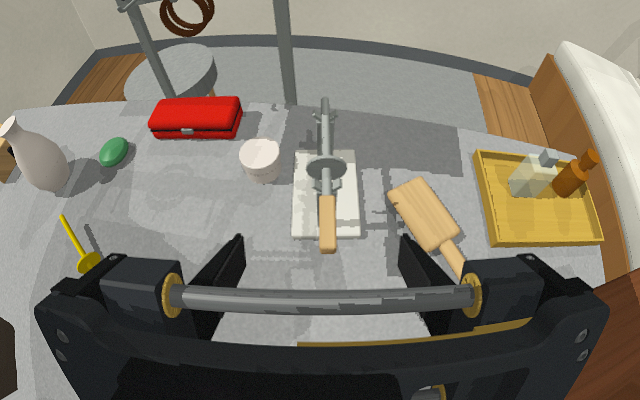

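The wrist view confirms it: the wooden handle is at (327,222), with collar and rod behind it to (325,105), in line with the gripper. The bangles are at (187,15), and the yellow bar at lower left (80,245) is not meant. I measure the handle here with the wrist camera.

```bash
cat >> h.py <<'E'
def rays(c,u,v):
    u=np.asarray(u,float)-c["cx"]; v=np.asarray(v,float)-c["cy"]; r=np.hypot(u,v)+1e-9; th=r/f(c)
    D=np.stack([np.sin(th)*u/r,np.sin(th)*v/r,np.cos(th)],-1); return D@c["R"], -c["R"].T@c["t"]
def wpts(c):
    v,u=np.indices(c["z_map"].shape); D,o=rays(c,u,v)
    dz=D@c["R"][2]; return o+D*(c["z_map"]/np.where(dz>.05,dz,np.inf))[...,None]
E
python3 - <<'E'
from h import *
c=pickle.load(open("last.pkl","rb"))["wrist"]; P=wpts(c); v,u=np.indices(P.shape[:2]); hsv=cv2.cvtColor(c["color"],cv2.COLOR_RGB2HSV)
w=(u>314)&(u<342)&(v>190)&(v<258)&(hsv[...,0]>8)&(hsv[...,0]<25)&(hsv[...,1]>90)
q=P[w]; print("handle",len(q),np.percentile(q,[1,50,99],axis=0).round(1))
t=q[q[:,2]>np.percentile(q[:,2],60)-6]; a=np.polyfit(q[:,0],q[:,1],1); print("yaw",np.arctan(a[0]),"y@445",np.polyval(a,445))
m=(u>312)&(u<340)&(v>96)&(v<190)&(P[...,2]>95)&(P[...,2]<140); q=P[m]
for x in range(470,640,12):
    k=q[(q[:,0]>=x)&(q[:,0]<x+12)]
    if len(k): print(x,len(k),k.min(0).round(),k.max(0).round(),np.median(k,0).round(1))
b=(hsv[...,0]<15)&(hsv[...,1]>80)&(hsv[...,2]<120)&(u>155)&(u<220)&(v<42); q=P[b]; print("bangles",len(q),np.percentile(q,[2,50,98],axis=0).round(0))
m=(v<100)&(u>250)&(u<310)&(P[...,0]>690)&(P[...,0]<760); print("upright",np.median(P[m],0).round())
E
python3 go.py 334 -282 224 45 0.148
```

```text
handle 941 [[ 415.4 -276.5  105.9]
 [ 439.4 -266.6  119.3]
 [ 469.4 -256.   121.2]]
yaw 0.14413158959720626 y@445 -265.83103911108054
470 54 [ 479. -265.  109.] [ 482. -247.  117.] [ 480.7 -255.6  114.2]
482 244 [ 482. -272.  109.] [ 494. -245.  117.] [ 487.2 -259.9  113.7]
494 390 [ 494. -266.   95.] [ 506. -242.  134.] [ 503.9 -252.1  115.9]
506 200 [ 506. -270.   95.] [ 512. -243.  133.] [ 506.9 -265.   119.4]
518 51 [ 521. -257.  113.] [ 530. -248.  117.] [ 525.3 -252.5  115.1]
530 68 [ 530. -256.  113.] [ 542. -247.  117.] [ 535.6 -251.1  114.9]
542 64 [ 542. -254.  112.] [ 553. -245.  117.] [ 548.3 -249.3  114.9]
554 62 [ 554. -253.  112.] [ 566. -243.  117.] [ 560.  -247.9  115. ]
566 76 [ 566. -251.   96.] [ 578. -230.  117.] [ 573.4 -244.6  114.5]
578 243 [ 578. -259.   96.] [ 590. -229.  116.] [ 581.9 -244.4  112.1]
590 61 [ 590. -259.  111.] [ 602. -236.  117.] [ 595.7 -241.6  114.9]
602 40 [ 602. -245.  112.] [ 613. -235.  116.] [ 607.  -239.7  114.6]
bangles 889 [[669. -74. 171.]
 [675. -27. 193.]
 [698.  -4. 230.]]
upright [ 719. -163.  117.]
tool shift [-0.357  0.     0.431] turn [-0.02   0.045  0.004] min rows 0.56
-0.357 0.000 0.431 -0.020 0.045 0.004
```

send_rows --series "-0.36 0.03 0.43 -0.02 0.04 0.03; 0 0 0.6 0 0 0"

```text
t: 1.58
eef_pos: [359.8, -282.9, 198.6]
tcp_rot: [3.14, -0.785, 0.144]
ft_force: [1.0, 0.5, 0.6]
opening: 1.001
grip_force: 0.0
```

```bash
python3 log.py; python3 go.py 401.3 -272.3 151.7 45 0.15 3
```

```text
1.575 [-1.109  0.431  2.299  1.453  0.742 -0.975] [ 359.8 -282.9  198.6] [ 3.1397 -0.7853  0.1438] [1.  0.5 0.6] 1.001 0.0
tool shift [-0.051 -0.078  1.055] turn [ 0.036  0.001 -0.025] min rows 1.06
-0.017 -0.026 0.352 0.012 0.000 -0.008
-0.017 -0.025 0.352 0.012 0.000 -0.008
-0.017 -0.024 0.352 0.012 0.000 -0.008
```

send_rows --series "-0.02 -0.03 0.36 0.01 0 -0.01; -0.02 -0.03 0.35 0.01 0 -0.01; -0.01 -0.02 0.35 0.01 0 -0.01; 0 0 0 0 0 0"

```text
t: 2.08
eef_pos: [402.2, -270.5, 151.4]
tcp_rot: [-3.14, -0.786, 0.152]
ft_force: [-0.1, -0.6, 0.1]
opening: 1.001
grip_force: 0.0
```

```bash
python3 log.py; python3 go.py 401.3 -272.3 151.7 45 0.15 1;python3 - <<'E'
from h import *
c=grab(("wrist",))["wrist"]; save("w2",c["color"][60:330,160:480],2)
E
```

```text
2.075 [-0.998  0.558  2.287  1.676  0.707 -1.146] [ 402.2 -270.5  151.4] [-3.14   -0.7856  0.1522] [-0.1 -0.6  0.1] 1.001 0.0
tool shift [-0.01   0.027 -0.017] turn [-0.018 -0.001  0.009] min rows 0.03
-0.010 0.027 -0.017 -0.018 -0.001 0.009
```

View pics/w2.png

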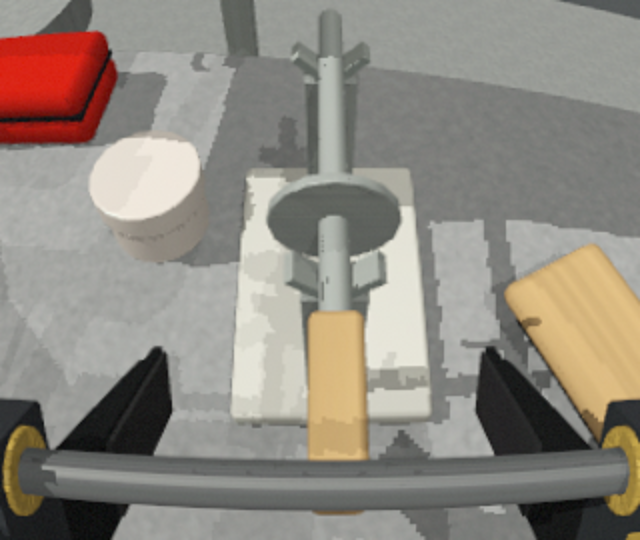

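The handle sits between the open fingers, slightly right of the middle (337 against about 322). I shift 3 mm that way and close.

send_rows --series "-0.01 0.05 -0.01 -0.02 0 0.01; 0 0 0 0 0 0"

```text
t: 2.38
eef_pos: [400.6, -273.6, 152.4]
tcp_rot: [3.14, -0.786, 0.148]
ft_force: [-0.3, 0.3, -0.2]
opening: 1.002
grip_force: 0.0
```

send_rows --series "0 0 0 0 0 0; 0 0 0 0 0 0; 0 0 0 0 0 0; 0 0 0 0 0 0; 0 0 0 0 0 0" --fingers 0

```text
t: 3.0
eef_pos: [400.8, -272.8, 151.7]
tcp_rot: [-3.142, -0.785, 0.148]
ft_force: [0.1, 0.3, 0.4]
opening: 0.529
grip_force: 0.0
```

```bash
python3 log.py
```

```text
3.0 [-1.003  0.557  2.287  1.676  0.707 -1.146] [ 400.8 -272.8  151.7] [-3.1415 -0.7853  0.148 ] [0.1 0.3 0.4] 0.529 0.0
```

send_rows --series "0 0 0 0 0 0; 0 0 0 0 0 0; 0 0 0 0 0 0; 0 0 0 0 0 0; 0 0 0 0 0 0"

```text
t: 3.62
eef_pos: [400.9, -273.1, 151.8]
tcp_rot: [3.141, -0.785, 0.148]
ft_force: [0.6, -1.7, 0.7]
opening: 0.171
grip_force: 30.0
```

send_rows --series "0 0 0 0 0 0; 0 0 0 0 0 0"

```text
t: 3.88
eef_pos: [400.9, -273.0, 151.8]
tcp_rot: [3.141, -0.785, 0.148]
ft_force: [0.5, -2.7, 0.5]
opening: 0.171
grip_force: 30.0
```

```bash
python3 log.py
```

```text
3.875 [-1.003  0.557  2.287  1.676  0.707 -1.146] [ 400.9 -273.   151.8] [ 3.1412 -0.7854  0.148 ] [ 0.5 -2.7  0.5] 0.171 30.0
```

Gripped at 16 mm opening. I lift straight up.

send_rows --series "0.2 0 -0.2 0 0 0; 0.35 0 -0.35 0 0 0; 0.4 0 -0.4 0 0 0; 0.21 0 -0.21 0 0 0; 0 0 0 0 0 0"

```text
t: 4.5
eef_pos: [400.8, -272.7, 251.0]
tcp_rot: [3.139, -0.786, 0.151]
ft_force: [0.1, -0.1, -0.4]
opening: 0.165
grip_force: 30.0
```

```bash
python3 log.py; python3 go.py 398 -57 250 45 0.0125 6
```

```text
4.5 [-1.003  0.333  2.206  1.325  0.729 -0.684] [ 400.8 -272.7  251. ] [ 3.1386 -0.786   0.1507] [ 0.1 -0.1 -0.4] 0.165 30.0
tool shift [ 0.337 -3.562  0.35 ] turn [-0.543 -0.004  0.56 ] min rows 3.59
0.056 -0.594 0.058 -0.090 -0.001 0.093
0.047 -0.595 0.049 -0.090 -0.001 0.093
0.037 -0.597 0.040 -0.090 -0.001 0.093
0.027 -0.598 0.030 -0.090 -0.001 0.093
0.017 -0.599 0.021 -0.090 -0.001 0.093
0.008 -0.599 0.011 -0.090 -0.001 0.093
```

send_rows --series "0.05 -0.4 0.05 -0.09 0 0.09; 0.05 -0.6 0.05 -0.09 0 0.09; 0.04 -0.6 0.04 -0.09 0 0.09; 0.03 -0.6 0.03 -0.09 0 0.09; 0.02 -0.6 0.02 -0.09 0 0.09"

```text
t: 5.12
eef_pos: [399.3, -102.8, 249.0]
tcp_rot: [-3.14, -0.782, 0.035]
ft_force: [0.4, 0.1, -0.3]
opening: 0.17
grip_force: 30.0
```

send_rows --series "0.01 -0.5 0.01 -0.09 0 0.09; 0 -0.28 0 0 0 0; 0 0 0 0 0 0"

```text
t: 5.5
eef_pos: [399.0, -56.1, 249.3]
tcp_rot: [-3.141, -0.783, 0.017]
ft_force: [-0.1, -0.9, -1.0]
opening: 0.167
grip_force: 30.0
```

```bash
python3 log.py; python3 - <<'E'
from h import *
d=grab(("wrist","side","top")); save("w3",np.vstack([cv2.resize(d["wrist"]["color"][0:200,180:480],(600,400)),cv2.resize(d["side"]["color"][205:305,220:370],(600,400))[:, :]]),0.75)
c=d["wrist"]; P=wpts(c); v,u=np.indices(P.shape[:2]); hsv=cv2.cvtColor(c["color"],cv2.COLOR_RGB2HSV)
m=(P[...,0]>500)&(P[...,0]<640)&(P[...,2]>170)&(P[...,2]<260)&(abs(P[...,1]+57)<40); q=P[m]
for x in range(500,640,12):
    k=q[(q[:,0]>=x)&(q[:,0]<x+12)]
    if len(k): print(x,len(k),k.min(0).round(),k.max(0).round(),np.median(k,0).round(1))
m=(P[...,0]>645)&(P[...,0]<712)&(P[...,2]>150)&(P[...,2]<262)&(abs(P[...,1]+40)<45); q=P[m]
print("bangle/hook")
for x in range(645,712,6):
    k=q[(q[:,0]>=x)&(q[:,0]<x+6)]
    if len(k): print(x,len(k),k.min(0).round(),k.max(0).round(),np.median(k,0).round(1))
E
```

```text
5.5 [-0.468  0.192  2.478  2.188  0.415 -1.017] [399.  -56.1 249.3] [-3.1411 -0.7828  0.0168] [-0.1 -0.9 -1. ] 0.167 30.0
500 2087 [500. -75. 188.] [509. -31. 231.] [504.5 -53.1 214.7]
512 27 [522. -57. 211.] [524. -49. 214.] [523.  -52.3 212.9]
524 185 [524. -57. 209.] [536. -48. 215.] [529.8 -52.7 212.8]
536 167 [536. -57. 209.] [548. -47. 214.] [542.  -52.5 212.7]
548 159 [548. -57. 208.] [560. -47. 214.] [553.8 -51.8 212.7]
560 143 [560. -57. 210.] [572. -47. 214.] [566.1 -52.2 212.8]
572 123 [572. -57. 209.] [584. -47. 215.] [578.4 -52.  212.8]
584 114 [584. -57. 209.] [596. -47. 215.] [590.7 -51.7 212.8]
596 95 [596. -56. 210.] [608. -46. 215.] [602.  -50.9 213.2]
608 41 [608. -56. 211.] [616. -46. 214.] [610.2 -51.4 212.8]
bangle/hook
651 51 [653. -40. 235.] [657. -35. 245.] [655.5 -38.1 241.1]
657 9 [657. -40. 233.] [658. -35. 245.] [657.7 -37.4 236.4]
663 107 [667. -73. 171.] [669.  -2. 240.] [668.7 -10.2 217. ]
669 1130 [669. -74. 170.] [675.  -1. 243.] [670.5 -40.9 209.1]
675 336 [675. -74. 173.] [681.  -5. 243.] [677.8 -37.2 195.8]
681 37 [681. -73. 175.] [683.  -7. 242.] [681.7 -50.4 222.3]
687 486 [690. -73. 169.] [693.  -2. 239.] [691.9 -31.1 188.5]
693 285 [693. -73. 174.] [699.  -4. 238.] [695.  -47.9 186.7]
699 22 [699. -67. 174.] [702. -15. 231.] [699.3 -46.1 177.4]
705 6 [710.  -5. 219.] [711.   4. 230.] [710.8   2.  223.3]
711 49 [711. -75. 218.] [712.   5. 231.] [711.7  -3.3 226.9]
```

View pics/w3.png

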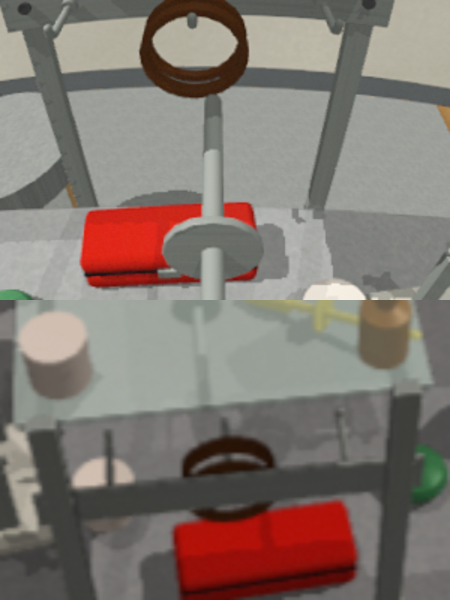

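The upper panel shows the rod pointing just right of the hook end (213,100 against 192,20), below the prong and inside the bangle ring (140–250). Measured: rod offset 14 mm, axis at z 208, hole centre at z 206.5. The wide bangle is in front at x 667–681 and the slim one behind at 690–700. Rail at x 712, tip at 616. I advance 89 mm.

send_rows --series "0.15 0 0.15 0 0 0; 0.25 0 0.25 0 0 0; 0.25 0 0.25 0 0 0; 0.25 0 0.25 0 0 0; 0.15 0 0.15 0 0 0"

```text
t: 6.28
eef_pos: [490.0, -56.3, 250.1]
tcp_rot: [3.141, -0.786, 0.014]
ft_force: [0.0, -0.3, -0.8]
opening: 0.171
grip_force: 30.0
```

send_rows --series "0 0 0 0 0 0"

```text
t: 6.4
eef_pos: [489.1, -56.0, 250.0]
tcp_rot: [3.142, -0.785, 0.015]
ft_force: [-0.8, 0.7, -1.1]
opening: 0.167
grip_force: 30.0
```

```bash
python3 log.py; cat > seen.py <<'E'
from h import *
c=grab(("wrist","side"))["wrist"]; P=wpts(c); hsv=cv2.cvtColor(c["color"],cv2.COLOR_RGB2HSV)
br=(hsv[...,0]<15)&(hsv[...,1]>80)&(hsv[...,2]<130)&(P[...,2]>110)&(P[...,0]>480)&(abs(P[...,1]+100)<220)
q=P[br]; print("bangles",len(q)); 
for x in range(480,720,6):
    k=q[(q[:,0]>=x)&(q[:,0]<x+6)]
    if len(k)>5: print(x,len(k),k.min(0).round(),k.max(0).round())
gr=(hsv[...,1]<50)&(P[...,2]>110)&(P[...,0]>560)&(P[...,0]<725)&(abs(P[...,1]+100)<220)&(P[...,2]<330)
q=P[gr]; print("grey")
for x in range(560,725,10):
    k=q[(q[:,0]>=x)&(q[:,0]<x+10)&(abs(q[:,1]-np.median(P[br][:,1]))<35)]
    if len(k)>3: print(x,len(k),k.min(0).round(),k.max(0).round(),np.median(k,0).round(1))
E
python3 seen.py
```

```text
6.4 [-0.349  0.292  2.29   2.204  0.318 -0.922] [489.1 -56.  250. ] [ 3.1415 -0.7853  0.0149] [-0.8  0.7 -1.1] 0.167 30.0
bangles 3876
480 36 [481. -55. 258.] [486.  20. 373.]
486 8 [ 486. -129.  252.] [490.  21. 279.]
540 7 [542. -68. 210.] [546. -39. 215.]
546 14 [547. -66. 202.] [552. -41. 209.]
666 1340 [668. -73. 170.] [672.  -2. 243.]
672 691 [672. -73. 173.] [678.  -4. 243.]
678 350 [678. -71. 174.] [683.  -5. 243.]
684 6 [690. -30. 178.] [690.  -7. 241.]
690 1158 [690. -73. 170.] [696.  -2. 243.]
696 247 [696. -70. 173.] [701.  -5. 243.]
708 7 [712. -67. 217.] [714. -17. 233.]
grey
560 184 [561. -58. 210.] [570. -49. 215.] [565.3 -53.3 213.5]
570 212 [570. -58. 209.] [580. -48. 216.] [575.  -53.4 213.5]
580 213 [580. -58. 209.] [590. -48. 216.] [584.8 -53.4 213.5]
590 1957 [590. -70. 189.] [599. -32. 232.] [594.7 -51.6 216.1]
610 115 [612. -57. 211.] [620. -48. 215.] [616.1 -52.5 213.9]
620 148 [620. -57. 211.] [630. -48. 216.] [624.8 -52.9 213.6]
630 139 [630. -57. 210.] [640. -48. 216.] [635.1 -52.2 213.6]
640 130 [640. -57. 209.] [650. -47. 215.] [645.2 -52.7 213.8]
650 211 [650. -57. 211.] [660. -35. 245.] [655.3 -48.1 215.1]
660 147 [660. -69. 169.] [670.  -1. 237.] [667.2 -50.2 213.8]
670 130 [670. -70. 168.] [680.  -0. 236.] [673.3 -51.5 213.7]
680 105 [680. -60. 173.] [690.  -8. 216.] [684.1 -51.4 214.1]
690 115 [690. -70. 168.] [700.  -2. 239.] [692.4 -44.6 213. ]
700 44 [700. -65. 182.] [710. -32. 240.] [707.1 -38.1 238.6]
710 1460 [710. -70. 216.] [715.  -0. 246.] [712.9 -35.4 237.4]
```

The rod passes through both bangles (tip about x 706, slim bangle's back at 701, rail at 712). Next I lift with a slight tip-up.

```bash
python3 go.py 483.5 -56 282 52 0.0149 8
```

```text
tool shift [ 0.324  0.001 -0.433] turn [ 0.001  0.705 -0.002] min rows 0.7
0.040 0.000 -0.054 0.000 0.088 -0.000
0.041 0.000 -0.053 0.000 0.088 -0.000
0.042 0.000 -0.053 0.000 0.088 -0.000
0.043 0.000 -0.052 0.000 0.088 -0.000
0.044 0.000 -0.051 0.000 0.088 -0.000
0.044 0.000 -0.051 0.000 0.088 -0.000
0.045 0.000 -0.050 0.000 0.088 -0.000
0.046 0.000 -0.049 0.000 0.088 -0.000
```

send_rows --series "0.04 0 -0.055 0 0.09 0; 0.04 0 -0.055 0 0.09 0; 0.04 0 -0.055 0 0.09 0; 0.04 0 -0.05 0 0.09 0; 0.045 0 -0.05 0 0.09 0"

```text
t: 7.12
eef_pos: [485.3, -55.9, 270.3]
tcp_rot: [3.141, -0.865, 0.015]
ft_force: [0.0, -0.1, -1.7]
opening: 0.168
grip_force: 30.0
```

send_rows --series "0.045 0 -0.05 0 0.09 0; 0.045 0 -0.05 0 0.09 0; 0.045 0 -0.05 0 0.09 0; 0 0 0 0 0 0; 0 0 0 0 0 0"

```text
t: 7.75
eef_pos: [483.6, -55.9, 282.0]
tcp_rot: [3.142, -0.911, 0.015]
ft_force: [-0.3, 0.1, -1.4]
opening: 0.166
grip_force: 30.0
```

```bash
python3 log.py; python3 seen.py; python3 - <<'E'
from h import *
d=pickle.load(open("last.pkl","rb"))
save("w4",np.hstack([cv2.resize(d["wrist"]["color"][0:150,220:420],(533,400)),cv2.resize(d["side"]["color"][225:325,260:320],(240,400))]))
E
```

```text
7.75 [-0.372  0.236  2.319  2.307  0.414 -1.025] [483.6 -55.9 282. ] [ 3.1415 -0.9109  0.0147] [-0.3  0.1 -1.4] 0.166 30.0
bangles 1163
498 16 [500. -40. 308.] [501.  20. 314.]
522 9 [522. -46. 252.] [528. -37. 265.]
534 7 [535. -69. 253.] [540. -39. 257.]
540 11 [541. -69. 248.] [546. -40. 255.]
546 13 [546. -66. 243.] [552. -41. 249.]
660 6 [662. -84. 242.] [666.  81. 357.]
666 192 [666. -85. 209.] [672. -61. 246.]
672 352 [672. -79. 205.] [678. -14. 238.]
678 222 [678. -80. 208.] [684. -18. 234.]
684 62 [684. -64. 209.] [689. -20. 232.]
690 54 [693. -67. 212.] [696. -21. 224.]
696 189 [696. -78. 207.] [702. -23. 223.]
702 15 [702. -66. 212.] [704. -39. 218.]
grey
560 225 [560. -58. 252.] [570. -48. 258.] [565.1 -53.1 255.4]
570 249 [570. -58. 252.] [580. -48. 259.] [574.7 -52.9 256.4]
580 206 [580. -59. 253.] [590. -48. 273.] [584.7 -53.4 257.9]
590 2048 [590. -75. 235.] [597. -31. 278.] [592.9 -52.7 261.4]
610 146 [610. -57. 259.] [620. -48. 264.] [615.4 -52.9 262.1]
620 148 [620. -57. 260.] [630. -48. 265.] [625.1 -52.8 263.3]
630 133 [630. -57. 261.] [640. -48. 267.] [634.5 -52.1 264.7]
640 19 [640. -57. 262.] [645. -47. 265.] [640.6 -52.6 264.2]
650 69 [653. -41. 235.] [659. -35. 246.] [655.6 -37.9 242. ]
660 10 [664. -77. 218.] [670. -35. 236.] [669.3 -40.2 234.9]
670 84 [670. -77. 203.] [680. -12. 238.] [675.  -38.1 234.7]
680 11 [680. -76. 210.] [688. -32. 224.] [682.5 -71.4 219.2]
690 10 [696. -75. 209.] [698. -31. 218.] [696.8 -71.6 215.5]
```

View pics/w4.png

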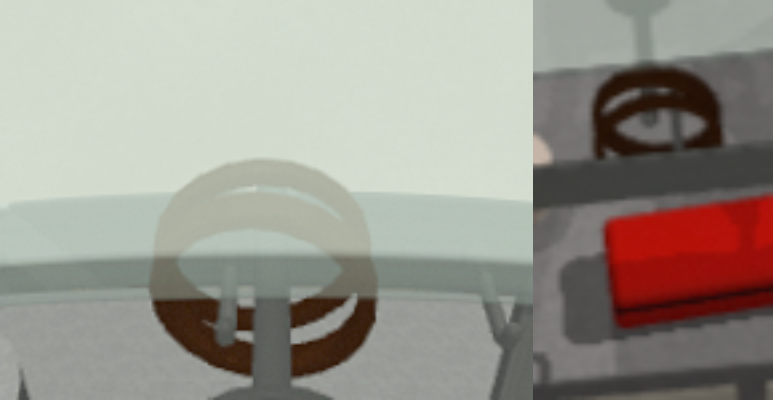

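The bangles hang on the rod with the hook free inside their holes (hook at (228,310), rod at (270,330); the side view agrees). I withdraw level, gently.

send_rows --series "-0.05 0 -0.065 0 0 0; -0.1 0 -0.13 0 0 0; -0.15 0 -0.195 0 0 0; -0.15 0 -0.195 0 0 0; -0.15 0 -0.195 0 0 0"

```text
t: 8.48
eef_pos: [423.4, -56.7, 282.3]
tcp_rot: [3.142, -0.911, 0.015]
ft_force: [0.2, 0.2, -1.0]
opening: 0.162
grip_force: 30.0
```

send_rows --series "-0.1 0 -0.13 0 0 0; -0.05 0 -0.065 0 0 0; 0 0 0 0 0 0"

```text
t: 8.85
eef_pos: [409.8, -57.2, 282.5]
tcp_rot: [3.141, -0.911, 0.015]
ft_force: [0.3, 0.8, -1.2]
opening: 0.166
grip_force: 30.0
```

```bash
python3 log.py; python3 seen.py
```

```text
8.85 [-0.481  0.142  2.467  2.226  0.493 -1.037] [409.8 -57.2 282.5] [ 3.1412 -0.9113  0.0146] [ 0.3  0.8 -1.2] 0.166 30.0
bangles 3393
588 593 [588. -87. 218.] [594. -38. 277.]
594 721 [594. -88. 206.] [600. -17. 277.]
600 614 [600. -87. 206.] [606. -16. 278.]
606 369 [606. -88. 210.] [612. -19. 278.]
612 653 [612. -88. 208.] [618. -20. 280.]
618 367 [618. -82. 208.] [624. -18. 279.]
624 72 [624. -64. 212.] [628. -23. 238.]
grey
560 134 [560. -58. 262.] [570. -49. 268.] [564.7 -53.9 265.6]
570 121 [570. -58. 262.] [580. -49. 269.] [574.2 -53.8 267. ]
580 117 [580. -78. 256.] [590. -49. 271.] [584.7 -53.7 268.1]
590 70 [590. -87. 204.] [600. -28. 270.] [592.9 -56.7 267.3]
600 39 [600. -80. 205.] [609. -19. 278.] [602.6 -45.8 210.7]
610 45 [611. -88. 206.] [620. -38. 280.] [616.2 -60.1 214.4]
620 44 [620. -80. 207.] [630. -22. 279.] [622.8 -44.2 227.3]
700 56 [700. -42. 232.] [710. -32. 239.] [705.2 -36.5 236.8]
710 1407 [710. -89. 217.] [717. -19. 257.] [713.3 -57.6 242.5]
```

Both bangles are off the hook and on the bar (x 590–627, tip about 631). I lower a little and tip the tip up to about 25°.

```bash
python3 go.py 405 -62 240 71 0.015 8
```

```text
tool shift [-0.612  0.079  0.365] turn [ 0.002  1.878 -0.   ] min rows 1.88
-0.077 0.010 0.046 0.000 0.235 -0.000
-0.078 0.010 0.042 0.000 0.235 -0.000
-0.080 0.010 0.039 0.000 0.235 -0.000
-0.082 0.010 0.036 0.000 0.235 -0.000
-0.083 0.010 0.032 0.000 0.235 -0.000
-0.084 0.010 0.029 0.000 0.235 -0.000
-0.085 0.010 0.026 0.000 0.235 -0.000
-0.086 0.010 0.022 0.000 0.235 -0.000
```

send_rows --series "-0.08 0.01 0.045 0 0.23 0; -0.08 0.01 0.04 0 0.24 0; -0.08 0.01 0.04 0 0.24 0; -0.08 0.01 0.035 0 0.23 0; -0.08 0.01 0.03 0 0.23 0"

```text
t: 9.57
eef_pos: [406.7, -60.2, 255.8]
tcp_rot: [3.14, -1.117, 0.016]
ft_force: [0.9, 0.9, -0.2]
opening: 0.17
grip_force: 30.0
```

send_rows --series "-0.08 0.01 0.03 0 0.24 0; -0.085 0.01 0.025 0 0.24 0; -0.085 0.01 0.02 0 0.23 0; 0 0 0 0 0 0; 0 0 0 0 0 0"

```text
t: 10.2
eef_pos: [404.6, -61.9, 240.4]
tcp_rot: [3.142, -1.238, 0.015]
ft_force: [-1.3, -1.1, -1.3]
opening: 0.169
grip_force: 30.0
```

```bash
python3 log.py; python3 seen.py
```

```text
10.2 [-0.575  0.496  2.683  2.559  1.269 -1.593] [404.6 -61.9 240.4] [ 3.1415 -1.2382  0.015 ] [-1.3 -1.1 -1.3] 0.169 30.0
bangles 3686
516 78 [517. -85. 247.] [522. -31. 259.]
522 641 [522. -93. 232.] [528. -23. 267.]
528 859 [528. -95. 216.] [534. -22. 270.]
534 709 [534. -94. 200.] [540. -23. 271.]
540 540 [540. -94. 196.] [546. -23. 259.]
546 433 [546. -89. 201.] [552. -22. 242.]
552 324 [552. -88. 204.] [558. -29. 226.]
558 59 [558. -81. 206.] [561. -39. 214.]
660 8 [663.  68. 346.] [666.  81. 370.]
666 11 [666.  62. 347.] [672.  69. 369.]
672 7 [673.  59. 351.] [678.  62. 365.]
678 11 [678.  59. 346.] [682.  62. 369.]
grey
560 141 [560. -63. 272.] [570. -53. 281.] [564.4 -58.6 277.9]
570 128 [570. -63. 278.] [580. -54. 286.] [574.5 -58.5 283. ]
580 113 [580. -63. 283.] [590. -54. 291.] [585.  -58.4 287.8]
590 104 [590. -63. 287.] [600. -53. 297.] [595.2 -57.5 292.9]
600 90 [600. -62. 294.] [610. -53. 301.] [605.1 -57.7 297.9]
610 29 [610. -62. 299.] [615. -53. 303.] [611.3 -58.  301.3]
650 44 [654. -41. 233.] [660. -35. 245.] [655.7 -37.6 239.9]
660 9 [664. -41. 231.] [670. -36. 235.] [664.  -39.9 233.7]
670 7 [671. -41. 234.] [679. -39. 235.] [675.5 -40.2 234.8]
680 8 [684. -40. 235.] [690. -35. 236.] [687.3 -37.9 235.5]
690 16 [691. -39. 235.] [700. -34. 237.] [694.7 -36.9 236.1]
700 55 [701. -42. 228.] [710. -31. 240.] [705.1 -37.6 236.1]
710 1260 [711. -97. 216.] [717. -27. 257.] [713.5 -72.8 239.1]
```

The bangles have run down to the collar. I go back over the stand while reducing the tilt.

```bash
python3 go.py 400.9 -273 247 50 0.148 12
```

```text
tool shift [ 0.058  3.518 -0.14 ] turn [ 0.669 -2.099 -0.374] min rows 3.52
0.005 0.293 -0.012 0.056 -0.175 -0.031
0.003 0.293 -0.015 0.056 -0.175 -0.031
0.001 0.293 -0.018 0.056 -0.175 -0.031
-0.001 0.293 -0.020 0.056 -0.175 -0.031
-0.004 0.293 -0.023 0.056 -0.175 -0.031
-0.006 0.292 -0.026 0.056 -0.175 -0.031
-0.008 0.292 -0.029 0.056 -0.175 -0.031
-0.011 0.292 -0.031 0.056 -0.175 -0.031
-0.013 0.291 -0.034 0.056 -0.175 -0.031
-0.016 0.291 -0.036 0.056 -0.175 -0.031
-0.019 0.290 -0.038 0.056 -0.175 -0.031
-0.022 0.290 -0.040 0.056 -0.175 -0.031
```

send_rows --series "0 0.1 0 0.06 -0.18 -0.03; 0 0.2 -0.01 0.06 -0.18 -0.03; 0 0.29 -0.02 0.06 -0.17 -0.03; 0 0.29 -0.02 0.06 -0.17 -0.03; 0 0.29 -0.02 0.06 -0.17 -0.03"

```text
t: 10.92
eef_pos: [403.5, -132.8, 242.9]
tcp_rot: [3.131, -1.086, 0.083]
ft_force: [-0.5, -0.4, -0.4]
opening: 0.169
grip_force: 30.0
```

send_rows --series "-0.01 0.29 -0.03 0.05 -0.18 -0.03; -0.01 0.29 -0.03 0.05 -0.18 -0.03; -0.01 0.29 -0.03 0.05 -0.17 -0.03; -0.01 0.29 -0.03 0.06 -0.17 -0.03; -0.015 0.29 -0.035 0.06 -0.17 -0.03"

```text
t: 11.55
eef_pos: [402.0, -220.3, 245.3]
tcp_rot: [3.138, -0.934, 0.13]
ft_force: [-0.5, -0.4, -1.5]
opening: 0.166
grip_force: 30.0
```

send_rows --series "-0.02 0.29 -0.04 0.06 -0.18 -0.03; -0.02 0.29 -0.04 0.05 -0.17 -0.03; 0 0.2 0 0 0 0; 0 0.09 0 0 0 0; 0 0 0 0 0 0"

```text
t: 12.18
eef_pos: [404.0, -271.9, 245.4]
tcp_rot: [-3.136, -0.874, 0.144]
ft_force: [-0.1, 0.4, -1.4]
opening: 0.169
grip_force: 30.0
```

```bash
python3 log.py; python3 seen.py |head -20;  python3 go.py 400.9 -273 200 45 0.148 5
```

```text
12.175 [-1.023  0.366  2.234  1.463  0.792 -0.835] [ 404.  -271.9  245.4] [-3.1361 -0.8743  0.1439] [-0.1  0.4 -1.4] 0.169 30.0
bangles 2988
510 321 [ 511. -272.  166.] [ 516. -218.  217.]
516 485 [ 516. -288.  155.] [ 522. -218.  223.]
522 962 [ 522. -289.  154.] [ 528. -217.  227.]
528 713 [ 528. -287.  158.] [ 534. -216.  226.]
534 431 [ 534. -287.  158.] [ 540. -223.  227.]
540 76 [ 540. -286.  159.] [ 545. -254.  219.]
grey
560 129 [ 560. -252.  219.] [ 570. -241.  226.] [ 564.7 -246.5  223.7]
570 114 [ 570. -251.  221.] [ 580. -240.  226.] [ 575.1 -245.4  224.6]
580 100 [ 580. -249.  221.] [ 590. -239.  227.] [ 584.8 -243.8  225.7]
590 100 [ 590. -248.  222.] [ 600. -237.  229.] [ 595.3 -242.2  226.5]
600 87 [ 600. -246.  225.] [ 610. -235.  230.] [ 605.4 -240.4  227.8]
610 63 [ 610. -244.  226.] [ 619. -234.  230.] [ 614.2 -239.3  228.6]
tool shift [-0.614  0.019  0.444] turn [-0.018 -0.508 -0.014] min rows 0.76
-0.123 0.004 0.089 -0.004 -0.102 -0.003
-0.121 0.004 0.091 -0.004 -0.102 -0.003
-0.120 0.004 0.093 -0.004 -0.102 -0.003
-0.118 0.003 0.095 -0.004 -0.102 -0.003
-0.116 0.003 0.097 -0.004 -0.102 -0.003
```

send_rows --series "-0.12 0 0.09 0 -0.1 0; -0.12 0.01 0.09 0 -0.1 0; -0.12 0 0.09 -0.01 -0.1 -0.01; -0.12 0.01 0.095 -0.01 -0.1 0; -0.12 0 0.095 0 -0.11 0"

```text
t: 12.9
eef_pos: [400.6, -273.7, 199.5]
tcp_rot: [3.141, -0.784, 0.147]
ft_force: [0.5, -0.1, -0.5]
opening: 0.164
grip_force: 30.0
```

send_rows --series "0 0 0 0 0 0"

```text
t: 13.02
eef_pos: [400.7, -273.6, 199.6]
tcp_rot: [-3.141, -0.784, 0.146]
ft_force: [0.2, 0.5, -0.2]
opening: 0.167
grip_force: 30.0
```

```bash
python3 log.py; python3 seen.py |head -20;  python3 go.py 400.9 -273 165 45 0.148 3
```

```text
13.025 [-1.004  0.444  2.252  1.5    0.704 -0.916] [ 400.7 -273.6  199.6] [-3.1406 -0.7842  0.1464] [ 0.2  0.5 -0.2] 0.167 30.0
bangles 2322
498 19 [ 503. -227.  126.] [ 504. -221.  147.]
504 416 [ 504. -235.  110.] [ 510. -220.  162.]
510 582 [ 510. -292.  110.] [ 516. -220.  168.]
516 575 [ 516. -290.  110.] [ 522. -219.  169.]
522 467 [ 522. -290.  110.] [ 528. -219.  169.]
528 262 [ 528. -289.  110.] [ 534. -243.  169.]
grey
560 115 [ 560. -253.  160.] [ 570. -243.  165.] [ 565.2 -248.   163.4]
570 123 [ 570. -252.  112.] [ 580. -231.  165.] [ 575.9 -245.7  163.2]
580 211 [ 580. -258.  110.] [ 590. -231.  165.] [ 584.2 -246.6  116.4]
590 104 [ 590. -257.  111.] [ 600. -238.  165.] [ 594.2 -243.9  163.6]
600 80 [ 600. -247.  161.] [ 610. -237.  165.] [ 604.9 -242.   163.7]
610 21 [ 610. -246.  161.] [ 613. -236.  165.] [ 611.1 -241.1  163.5]
tool shift [-0.413 -0.011  0.418] turn [ 0.004  0.001 -0.003] min rows 0.59
-0.138 -0.004 0.139 0.001 0.000 -0.001
-0.138 -0.004 0.139 0.001 0.000 -0.001
-0.138 -0.004 0.139 0.001 0.000 -0.001
```

send_rows --series "-0.14 -0.005 0.14 0 0 0; -0.14 -0.005 0.14 0 0 0; -0.14 0 0.14 0 0 0; -0.08 0 0.08 0 0 0; 0 0 0 0 0 0"

```text
t: 13.75
eef_pos: [400.6, -273.2, 157.7]
tcp_rot: [-3.141, -0.785, 0.147]
ft_force: [0.2, -0.5, -0.9]
opening: 0.166
grip_force: 30.0
```

```bash
python3 log.py; python3 go.py 400.9 -273 151.8 45 0.148 1; python3 seen.py | head -20
```

```text
13.75 [-1.004  0.543  2.283  1.655  0.705 -1.118] [ 400.6 -273.2  157.7] [-3.1413 -0.785   0.1467] [ 0.2 -0.5 -0.9] 0.166 30.0
tool shift [-0.066 -0.002  0.073] turn [ 0.004  0.002 -0.005] min rows 0.1
-0.066 -0.002 0.073 0.004 0.002 -0.005
bangles 1095
504 100 [ 504. -234.  110.] [ 510. -224.  120.]
510 172 [ 510. -286.  110.] [ 516. -224.  125.]
516 328 [ 516. -286.  110.] [ 522. -223.  128.]
522 330 [ 522. -285.  110.] [ 528. -223.  128.]
528 163 [ 528. -284.  110.] [ 534. -241.  128.]
grey
560 114 [ 560. -253.  118.] [ 570. -242.  124.] [ 564.8 -247.6  121.7]
570 156 [ 570. -252.  110.] [ 580. -231.  123.] [ 576.8 -244.3  121.1]
580 260 [ 580. -260.  110.] [ 590. -231.  123.] [ 584.3 -247.8  114.9]
590 100 [ 590. -257.  110.] [ 600. -238.  123.] [ 594.1 -243.4  121.8]
600 81 [ 600. -247.  119.] [ 610. -236.  124.] [ 604.8 -241.5  121.8]
610 20 [ 610. -245.  120.] [ 613. -236.  123.] [ 611.2 -241.4  121.8]
```

send_rows --series "-0.035 0 0.035 0 0 0; -0.035 0 0.035 0 0 0; 0 0 0 0 0 0"

```text
t: 14.22
eef_pos: [400.7, -273.2, 151.8]
tcp_rot: [3.141, -0.785, 0.147]
ft_force: [0.2, -0.7, -1.1]
opening: 0.166
grip_force: 30.0
```

```bash
python3 log.py; python3 seen.py | head -20; python3 - <<'E'
from h import *
d=pickle.load(open("last.pkl","rb"))
save("w5",d["wrist"]["color"][60:330,160:480],2)
E
```

```text
14.225 [-1.004  0.557  2.287  1.676  0.706 -1.146] [ 400.7 -273.2  151.8] [ 3.1413 -0.7852  0.1471] [ 0.2 -0.7 -1.1] 0.166 30.0
bangles 779
504 34 [ 505. -277.  110.] [ 510. -229.  116.]
510 80 [ 510. -281.  110.] [ 516. -228.  119.]
516 258 [ 516. -281.  110.] [ 522. -227.  122.]
522 264 [ 522. -281.  110.] [ 528. -226.  121.]
528 139 [ 528. -280.  110.] [ 533. -240.  121.]
grey
560 114 [ 560. -253.  113.] [ 570. -243.  117.] [ 565.3 -247.6  115.7]
570 152 [ 570. -252.  110.] [ 580. -231.  117.] [ 577.  -244.3  115.5]
580 255 [ 580. -260.  110.] [ 590. -231.  118.] [ 584.3 -247.2  114.3]
590 105 [ 590. -258.  110.] [ 600. -238.  118.] [ 593.9 -243.7  115.9]
600 83 [ 600. -247.  114.] [ 610. -236.  118.] [ 604.5 -241.7  116.1]
610 21 [ 610. -245.  114.] [ 614. -236.  117.] [ 611.  -241.   116.3]
```

View pics/w5.png

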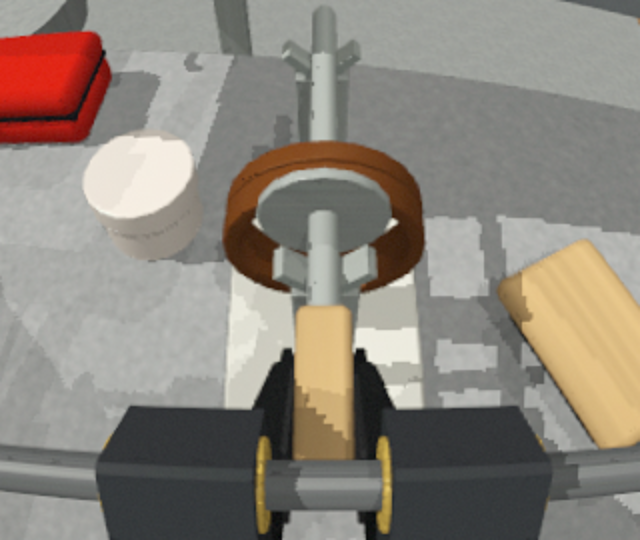

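The bar lies in both notches at (322,60) and (325,270), with both bangles against the collar between the uprights. I settle it 0.5 mm and release.

send_rows --series "-0.006 0 0.006 0 0 0; 0 0 0 0 0 0"

```text
t: 14.58
eef_pos: [400.7, -273.2, 151.6]
tcp_rot: [3.141, -0.786, 0.147]
ft_force: [0.2, -1.4, 0.1]
opening: 0.17
grip_force: 30.0
```

send_rows --series "0 0 0 0 0 0; 0 0 0 0 0 0; 0 0 0 0 0 0; 0 0 0 0 0 0; 0 0 0 0 0 0" --fingers 0.7

```text
t: 15.2
eef_pos: [400.6, -273.1, 151.4]
tcp_rot: [3.141, -0.785, 0.147]
ft_force: [0.5, -0.6, 0.6]
opening: 0.635
grip_force: 0.0
```

send_rows --series "0 0 0 0 0 0; 0 0 -0.2 0 0 0; 0 0 -0.5 0 0 0; 0 0 -0.6 0 0 0; 0 0 -0.6 0 0 0"

```text
t: 15.82
eef_pos: [320.1, -284.9, 232.7]
tcp_rot: [-3.141, -0.785, 0.147]
ft_force: [0.0, -0.2, 0.1]
opening: 0.703
grip_force: 0.0
```

send_rows --series "0 0 0 0 0 0; 0 0 0 0 0 0"

```text
t: 16.08
eef_pos: [321.2, -284.9, 231.7]
tcp_rot: [3.141, -0.785, 0.147]
ft_force: [0.5, 0.8, -0.3]
opening: 0.7
grip_force: 0.0
```

```bash
python3 log.py; python3 seen.py | head -20; python3 - <<'E'
from h import *
d=pickle.load(open("last.pkl","rb"))
save("w6",np.hstack([cv2.resize(d["wrist"]["color"],(480,300)),cv2.resize(d["side"]["color"][165:345,185:375],(317,300))]))
E
```

```text
16.075 [-1.211  0.335  2.31   1.282  0.805 -0.869] [ 321.2 -284.9  231.7] [ 3.1411 -0.7852  0.147 ] [ 0.5  0.8 -0.3] 0.7 0.0
bangles 279
510 21 [ 511. -280.  110.] [ 516. -228.  127.]
516 100 [ 516. -280.  110.] [ 522. -228.  121.]
522 91 [ 522. -279.  110.] [ 528. -228.  121.]
528 62 [ 528. -279.  110.] [ 534. -244.  121.]
grey
560 49 [ 560. -251.  113.] [ 570. -242.  116.] [ 564.8 -245.9  114.8]
570 69 [ 570. -257.  110.] [ 580. -232.  116.] [ 577.1 -243.2  114.3]
580 128 [ 580. -259.  110.] [ 590. -232.  116.] [ 584.2 -246.3  114.2]
590 49 [ 590. -258.  111.] [ 600. -237.  116.] [ 594.2 -242.6  114.7]
600 39 [ 601. -245.  112.] [ 609. -235.  117.] [ 605.2 -240.4  114.6]
610 10 [ 610. -242.  113.] [ 614. -236.  116.] [ 611.5 -239.9  114.9]
```

View pics/w6.png

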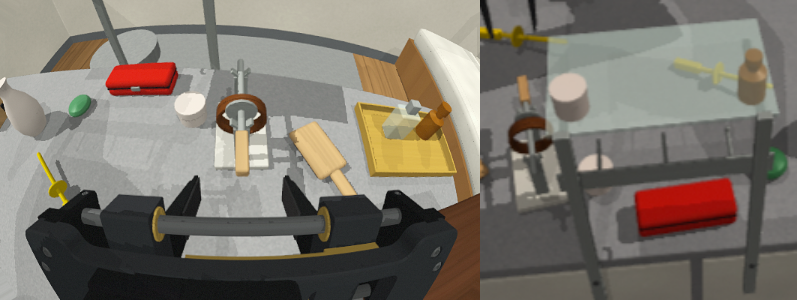

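The bar lies level in the notches (rod top at z 115) with both bangles hanging at the collar, (242,110) in the wrist view. The hook is empty, the bystanders are in place and the gripper is clear. I hand the job in.

```bash
python3 -c "
from cell import env
print(env.job_done())"
```

```text
the job is handed in; nothing more can be done
None
```

The job is handed in: the bar is back in the stand's two notches with both bangles hanging at its collar, and the gripper is open and clear. It took about 16 s of the 61 s allowed.

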